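Clip the row of marquetry tools onto the press-side rail

TASK

Clear the row of four tools (needle pricker, marquetry knife, bradawl, seam roller) from the notched bench rest onto the spring-clip rail before the press is run: each tool goes into the clip sized for its handle, the thinnest handle in the smallest clip and so on up to the thickest in the largest. Lay each tool centred along its clip and press it straight down until it snaps fully home, and leave all four clipped in. Do not disturb the jar of inlay discs or the tack hammer.

Things in the scene. Friction and masses are not known exactly. Their poses are not given: they have to be found in the camera images.
- pricker_mid (a point): Middle of the handle of the needle pricker: all-steel rod with knurled front, thin needle; 80 g. Handle: round, 12 mm thick, straight over x = -55..55 mm; own x runs along it to the working end (x = 102); any roll about x. Starts in a V-notch of a fixed rest (notches 85 mm apart), axis 42 mm above bench, held at x = -33, 33 by combs 10 mm thick, 54 mm high; floor between them 8 mm high.
- knife_mid (a point): Middle of the handle of the marquetry knife: pale round handle, brass collar, short flat blade; 50 g. Handle: round, 18 mm thick, straight over x = -55..55 mm; own x runs along it to the working end (x = 98); any roll about x. Starts in a V-notch of a fixed rest (notches 85 mm apart), axis 47 mm above bench, held at x = -33, 33 by combs 10 mm thick, 54 mm high; floor between them 8 mm high.
- awl_mid (a point): Middle of the handle of the bradawl: brown handle, steel collar, 6 mm steel shank; 70 g. Handle: round, 24 mm thick, straight over x = -55..55 mm; own x runs along it to the working end (x = 118); any roll about x. Starts in a V-notch of a fixed rest (notches 85 mm apart), axis 51 mm above bench, held at x = -33, 33 by combs 10 mm thick, 54 mm high; floor between them 8 mm high.
- roller_mid (a point): Middle of the handle of the seam roller: brown handle, steel collar, 50 mm fork with roller; 110 g. Handle: round, 30 mm thick, straight over x = -55..55 mm; own x runs along it to the working end (x = 122); any roll about x. Starts in a V-notch of a fixed rest (notches 85 mm apart), axis 55 mm above bench, held at x = -33, 33 by combs 10 mm thick, 54 mm high; floor between them 8 mm high.
- clip_12: Fixed spring clip for a 12 mm handle; the four stand in any order, 85 mm apart. Origin: axis of the seated handle, 50 mm above bench, mid-length; x along the handle (either way), z up. Jaws 10 mm long at x = -33, 33; floor between them at z = -30 mm. Throat 7 mm; flared lips 26 mm wide at z = 15. On the lips the handle rests 10.5 mm high; 5-15 N down snaps it home to z = 0.
- clip_18: Fixed spring clip for a 18 mm handle; the four stand in any order, 85 mm apart. Origin: axis of the seated handle, 50 mm above bench, mid-length; x along the handle (either way), z up. Jaws 10 mm long at x = -33, 33; floor between them at z = -30 mm. Throat 12.5 mm; flared lips 32 mm wide at z = 17. On the lips the handle rests 13.5 mm high; 5-15 N down snaps it home to z = 0.
- clip_24: Fixed spring clip for a 24 mm handle; the four stand in any order, 85 mm apart. Origin: axis of the seated handle, 50 mm above bench, mid-length; x along the handle (either way), z up. Jaws 10 mm long at x = -33, 33; floor between them at z = -30 mm. Throat 18 mm; flared lips 38 mm wide at z = 18.5. On the lips the handle rests 16 mm high; 5-15 N down snaps it home to z = 0.
- clip_30: Fixed spring clip for a 30 mm handle; the four stand in any order, 85 mm apart. Origin: axis of the seated handle, 50 mm above bench, mid-length; x along the handle (either way), z up. Jaws 10 mm long at x = -33, 33; floor between them at z = -30 mm. Throat 24 mm; flared lips 44 mm wide at z = 20. On the lips the handle rests 18 mm high; 5-15 N down snaps it home to z = 0.
- jar: Bystander: a lidded glass jar of bone inlay discs, 66 mm in diameter and 94 mm tall, loose, standing beyond the two racks. Origin: centre of its underside.
- hammer: Bystander: a red-handled tack hammer, 255 mm long along its x axis and 19 mm high, loose, lying beyond the racks. Origin: on the bench under its handle, about half-way along.

How it is judged:
At the end, for the whole second after the job is handed in: All four tools are at rest, each in the clip of its own size: its handle's middle within 15 mm of the clip's middle lengthways, within 5 mm sideways, no more than 4 mm above (or 6 mm below) the seated height, and its axis within 0.12 rad of the clip's (x of pricker_mid in the frame of clip_12 between -0.015 and 0.015 m and y of pricker_mid in the frame of clip_12 between -0.005 and 0.005 m and z of pricker_mid in the frame of clip_12 between -0.006 and 0.004 m and angle between the x axis of pricker_mid and the x axis of clip_12, either way round below 0.12 rad and linear speed of each of pricker, knife, awl, roller below 0.02 m/s and x of knife_mid in the frame of clip_18 between -0.015 and 0.015 m and y of knife_mid in the frame of clip_18 between -0.005 and 0.005 m and z of knife_mid in the frame of clip_18 between -0.006 and 0.004 m and angle between the x axis of knife_mid and the x axis of clip_18, either way round below 0.12 rad and x of awl_mid in the frame of clip_24 between -0.015 and 0.015 m and y of awl_mid in the frame of clip_24 between -0.005 and 0.005 m and z of awl_mid in the frame of clip_24 between -0.006 and 0.004 m and angle between the x axis of awl_mid and the x axis of clip_24, either way round below 0.12 rad and x of roller_mid in the frame of clip_30 between -0.015 and 0.015 m and y of roller_mid in the frame of clip_30 between -0.005 and 0.005 m and z of roller_mid in the frame of clip_30 between -0.006 and 0.004 m and angle between the x axis of roller_mid and the x axis of clip_30, either way round below 0.12 rad); the robot touches nothing.
It fails at once if the jar is pushed more than 30 mm or tipped (distance of jar from where it was at the start of the episode above 0.03 m or angle between jar's own z axis and vertical above 0.3 rad).
It fails at once if the tack hammer is moved more than 30 mm (distance of hammer from where it was at the start of the episode above 0.03 m).
It also fails if it takes over 104 s, if anything falls off the work surface, if the arm or the gripper's body presses on something with over 40 N, if the wrist force passes 120 N, or if a joint passes its speed limit or range.

ROBOT

A 6-joint arm with a two-finger parallel gripper is mounted at the origin on the work surface. World frame = base frame: x ahead of the robot, y to its left, z up, the work surface at z = 0. Lengths are in m, angles in rad, forces in N, time in s.
With the tool pointing down it reaches from about 0.35 to 0.775 m from the base axis. Payload 7.3 kg.
Tool frame: the origin (TCP) lies midway between the tips of the shut fingers; the grasp point (between the pads) lies robot.grasp_offset behind it (robot.grasp_offset is the distance from the TCP to the grasp point, in m); z points along the fingers, y is the line along which they close (so a half turn about z gives the same grasp; the last joint's range is limited). The gripper opens to 92 mm and grips with 3 to 60 N. Pads are 19 mm wide; open, the fingers measure 130 mm over their backs; the gripper's body (75 mm by 190 mm) begins 47 mm behind the grasp point.
Start: joints at [0.986, 0.342, 1.524, -0, 1.275, -0.146], TCP at [0.223, 0.475, 0.227] pointing down, gripper open.
Joint ranges: [-2.53, 2.53], [-0.77, 2.02], [0.04, 2.7], [-1, 4.14], [0.28, 2.66], [-3.11, 3.11]. Speed limits (rad/s): [2.57, 2.57, 3.14, 3.14, 3.14, 3.14].

INTERFACE

Orientations are given as [roll, pitch, yaw] about the fixed x, y, z axes, in that order (R = Rz(yaw) Ry(pitch) Rx(roll)).
In Python, from cell import robot gives the robot as it stands.
- The arm moves only by the tool move_arm, never from a script. Its argument "motion" is a list of rows, each a list of 6 numbers: the shift along the tool's x, y, z in units of 0.1 m (1.0 is 0.1 m), then the turn, a rotation vector about the tool's x, y, z in units of pi rad (1.0 is pi rad). In form: [[dx, dy, dz, rx, ry, rz], ...]. A call has 1 to 12 rows; each row is the pose to reach, as a shift and turn from the pose commanded when the call began, along the tool's axes at that moment, turning the shorter way round; what a row does not reach only later rows make up. A row lasts 1/8 s, in which the tool goes at most 62.5 mm and 10.7 degrees, less where a joint would pass 70% of its speed; a pose out of reach is approached as far as the arm can. A call with a number of a shift or a turn outside -1 to 1 is refused whole. A call with a gripper value outside its range is refused whole. "fingers" is the opening, from -1 (shut) to 1 (fully open), set as the call begins (left out, the last holds). The fingers move at their own pace and stop on an object; "newtons" is the grip in N (left out, the last holds). Time passes only in rows, so rows that repeat a pose let the fingers close. It gives the time, the measured TCP pose, the force, the opening and the grip force at its end, in the units of the state.
- robot.observe(): the state, without advancing time (a new reading comes with each control period).
- robot.read_camera(name): name is "side" or "top" or "wrist"; returns a dict with "image" (480x640x3 uint8, red, green, blue), "range_z" (480x640 float32, m along the optical axis (not along the pixel's ray), 0 where there is no reading), "vfov" (degrees; the focal length in pixels is half the picture's height over the tangent of half this angle, whatever the lens; pixels are square), "cx", "cy" (the principal point, pixels), "extrinsics" (4x4, takes a point from camera to world coordinates); the wrist camera has in their place "hand_eye" (4x4, takes a point from camera to tool coordinates, whose origin is the TCP and whose axes are the flange's). Camera axes: x right, y up, looking along -z (the intrinsics and any distortion apply to the point x, -y, -z); pixel columns grow to the right and rows downward; lengths in m; the calibration is good to about 2 mm. The wrist camera is an equidistant fisheye: a pixel r from the principal point sees the ray r / f radians off the axis. A picture is of the moment at which its call begins: read the wrist's pose just before it.
- robot.hand_in(): hands the job in; it is judged then, once.
The state is a dict: "time": time; "qpos": joint angles; "qvel": joint speeds; "joint_efforts": joint torques, N m; "tool_pos": TCP position; "tool_rot": TCP orientation; "contact_force": force on the tool from outside, world axes, zero at the start; "torque": the same for the moment, N m; "opening": finger opening in m; "grip_force": force on a finger pad.
Only numpy, scipy, OpenCV 4.12 (cv2) and the standard library are available. Lean on these libraries where they do the work, as an engineer would, in place of code of your own. Each camera call takes 0.05 s, during which the arm holds its last target. There are 200 camera calls.

## Working session

There is one attempt and no reset: what is moved stays moved. The work goes in short steps, Python scripts to look and compute and a tool call to move; the robot and the scene stay as the last step left them, time stands still between calls to the robot, and variables do not carry over. Pictures are saved under pics/ and viewed, at most 14 in all, crops included, and the job is handed in when it is done.

Besides the shell and the picture viewer there is one more tool, called as name([rows], argument=value, ...), one row to a line, values as JSON. move_arm: Moves the arm, as the interface text tells. Shifts and turns lie within -1 to 1; 1 stands for 0.1 m of shift or pi rad of turn. Its arguments: {"type":"object","properties":{"motion":{"type":"array"},"fingers":{"type":"number"},"newtons":{"type":"number"}},"required":["motion"]}

```bash
ls; mkdir -p pics; python3 - <<'E'
from cell import robot
import cv2,numpy as np,pickle
print(robot.observe(), robot.grasp_offset)
for n in ("top","side"):
    c=robot.read_camera(n); pickle.dump(c,open(f'{n}0.pkl','wb'))
    cv2.imwrite(f'pics/{n}0.png',c['image'][:,:,::-1])
    print(n,c['vfov'],c['cx'],c['cy'],c['extrinsics'].round(4).tolist(),[k for k in c], (c['range_z']>0).mean())
E
```

```text
pics
{'time': 0.0, 'qpos': array([ 9.86006116e-01,  3.42726776e-01,  1.52501740e+00,  1.01364353e-05,
        1.27541841e+00, -1.45999090e-01]), 'qvel': array([ 0.00012293,  0.00199616, -0.00021442, -0.00123754, -0.00102791,
       -0.00133103]), 'joint_efforts': array([-2.58349050e-03, -4.31266594e+01, -2.44199646e+01,  7.14870170e-02,
        5.63182938e-02, -1.96111473e-04]), 'tool_pos': array([0.22278972, 0.47492709, 0.22604274]), 'tool_rot': array([-3.14004083e+00, -2.37985733e-04,  2.70279839e+00]), 'contact_force': array([ 0.80341244, -0.13861783, -0.11321658]), 'torque': array([-0.00607557,  0.0827758 , -0.0055367 ]), 'grip_force': 0.0, 'opening': 0.0916663006604562} 0.0188
top 54.16548702425452 316.41411298055414 236.08255302056583 [[0.0055, 0.9957, -0.0929, 0.5156], [-1.0, 0.0062, 0.0071, -0.0041], [0.0076, 0.0928, 0.9957, 0.98], [0.0, 0.0, 0.0, 1.0]] ['image', 'range_z', 'vfov', 'cx', 'cy', 'extrinsics'] 0.995947265625
side 50.9907050960431 319.5850858452495 238.46633965091874 [[-0.9939, 0.0945, -0.057, 0.5526], [-0.1092, -0.7675, 0.6317, 0.7102], [0.016, 0.6341, 0.7731, 0.9332], [0.0, 0.0, 0.0, 1.0]] ['image', 'range_z', 'vfov', 'cx', 'cy', 'extrinsics'] 0.9961751302083334
```

View pics/top0.png

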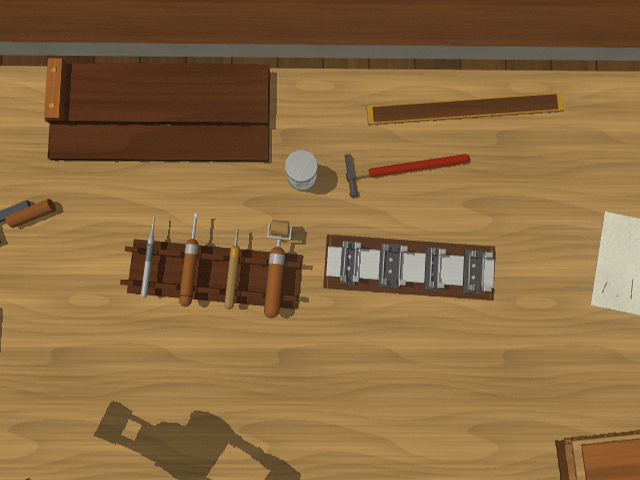

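View pics/side0.png

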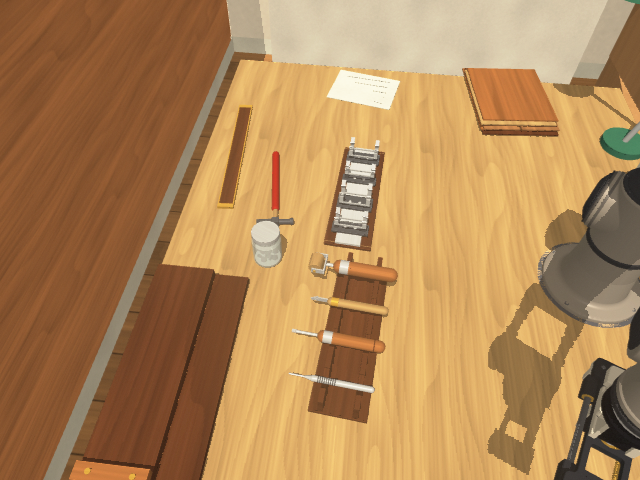

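Top view: from left to right, pricker (~150,258), bradawl (~189,275), knife (~233,275) and roller (~275,285), all pointing up the image (+x). Rail at (325–495, 237–298) with four clips at columns ~350, 390, 433 and 475. Jar at (301,170), hammer at (350–470,165). The side view agrees.

```bash
cat > h.py <<'E'
import numpy as np, pickle, cv2
def cloud(c, T=None):
    f=240/np.tan(np.radians(c['vfov'])/2); T=c['extrinsics'] if T is None else T
    v,u=np.mgrid[:480,:640]; d=c['range_z']
    P=np.stack([(u-c['cx'])/f*d,-(v-c['cy'])/f*d,-d],-1)
    return P@T[:3,:3].T+T[:3,3]
E
python3 - <<'E'
from h import *
for n in ('top','side'):
    c=pickle.load(open(n+'0.pkl','rb')); P=cloud(c)
    # height map region x .38..0.68  y -.42...42 at 1mm-> render
    m=(P[...,2]<.2)&(P[...,0]>.35)&(P[...,0]<.7)&(abs(P[...,1])<.42)
    Q=P[m]; 
    bench=Q[(Q[:,2]<.008)]; print(n,'bench z',np.median(bench[:,2]), len(Q))
    R=2 if n=='side' else 2
    H=np.zeros((350,840),np.float32)
    i=((.7-Q[:,0])*1000).astype(int).clip(0,349); j=((.42-Q[:,1])*1000).astype(int).clip(0,839)
    np.maximum.at(H,(i,j),Q[:,2].astype(np.float32))
    H=cv2.dilate(H,np.ones((3,3)))
    I=cv2.applyColorMap((H/.1*255).clip(0,255).astype(np.uint8),cv2.COLORMAP_JET)
    cv2.imwrite(f'pics/h_{n}.png',cv2.resize(I[:,20:820],None,fx=1,fy=1))
a=cv2.imread('pics/h_top.png');b=cv2.imread('pics/h_side.png')
t=cv2.imread('pics/top0.png')[225:310,315:505]
w=cv2.resize(t,None,fx=4,fy=4)[:, :]
cv2.imwrite('pics/rail.png',w)
cv2.imwrite('pics/hh.png',np.vstack([a[:300],b[:300]]))
E
```

```text
top bench z 0.0004947781448726429 67968
side bench z 0.00047868515218890684 48283
```

View pics/hh.png

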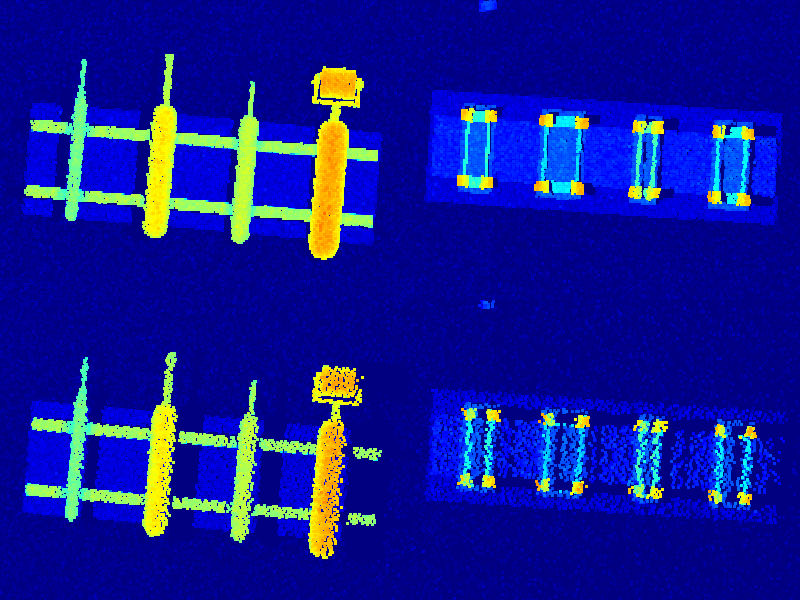

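View pics/rail.png

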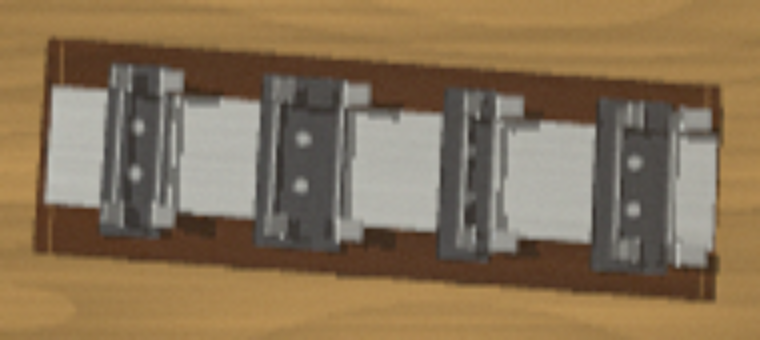

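The height maps are clear: four handles held by two combs, and lip corners for all four clips, about 18, 30, 12 and 24 from +y to -y. Next I fit the numbers from both views.

```bash
cat > fit.py <<'E'
from h import *
ranges={'pricker':(.360,.315),'awl':(.270,.225),'knife':(.185,.142),'roller':(.105,.055)}
for n in ('top','side'):
    c=pickle.load(open(n+'0.pkl','rb')); P=cloud(c); Q=P[(P[...,2]<.2)&(P[...,0]>.3)&(P[...,0]<.7)&(abs(P[...,1])<.42)]
    print(n)
    # combs: z .045-.058, gaps between tools
    x,y,z=Q.T
    gap=(z>.048)&(z<.058)&(((y<.305)&(y>.275))|((y<.22)&(y>.19))|((y<.135)&(y>.115))|((y<.375)&(y>.355)))&(x>.42)&(x<.62)
    G=Q[gap]; s=None
    # split in two lines: slope iter
    a=np.radians(5)
    for _ in range(4):
        t=np.array([-np.cos(a)*0+0,0]) 
        u=G[:,0]*np.cos(a)-G[:,1]*np.sin(a)   # coordinate along tools, tool dir (cos a,-sin a)
        m=(u.min()+u.max())/2; f=u>m
        sl=[np.polyfit(G[k][:,1],G[k][:,0],1)[0] for k in (f,~f)]
        a=np.arctan(np.mean(sl))
    print(' comb angle',sl,'u fwd/back',np.median(u[f]),np.median(u[~f]),'mid',(np.median(u[f])+np.median(u[~f]))/2)
    um=(np.median(u[f])+np.median(u[~f]))/2
    for k,(y1,y0) in ranges.items():
        zc={'pricker':.04,'knife':.0505,'awl':.056,'roller':.062}[k]
        uu=x*np.cos(a)-y*np.sin(a)
        yc=(y1+y0)/2
        S=Q[(y<y1+.02)&(y>y0-.02)&(abs(uu-um)<.055)&(z>(.0 if 0 else zc))&((abs(abs(uu-um)-.033)>.008)|(z>.058))]
        # axis: bin along u, mid of v extents
        for _ in range(2):
            su=S[:,0]*np.cos(a)-S[:,1]*np.sin(a)-um; sv=S[:,0]*np.sin(a)+S[:,1]*np.cos(a)
            md=np.median(sv); S=S[abs(sv-md)<.022]
        su=S[:,0]*np.cos(a)-S[:,1]*np.sin(a)-um; sv=S[:,0]*np.sin(a)+S[:,1]*np.cos(a)
        b=np.floor(su/.006); M=[((np.percentile(sv[b==i],3)+np.percentile(sv[b==i],97))/2,su[b==i].mean(),np.percentile(sv[b==i],97)-np.percentile(sv[b==i],3)) for i in np.unique(b) if (b==i).sum()>6]
        M=np.array(M); p=np.polyfit(M[:,1],M[:,0],1)
        v=p[1]; yaw=-a+p[0]
        A=(uu-um); V=x*np.sin(a)+y*np.cos(a)
        E=A[(abs(V-v)<.03)&(z>.03)]
        print(' ',k,'mid',np.round([um*np.cos(a)+v*np.sin(a),-um*np.sin(a)+v*np.cos(a)],4),'yaw',round(yaw,3),'w',M[:,2].mean().round(4),'topz',np.percentile(S[:,2],95).round(4),'ext u',E.min().round(4),E.max().round(4))
    # clips
    J=Q[(z>.0585)&(y<-.02)&(y>-.42)&(x>.42)&(x<.62)]
    _,lab,st,cen=None,None,None,None
    k=12; cr=np.float32
    lab=np.zeros(len(J),int)-1; nl=0
    from scipy.spatial import cKDTree
    from scipy.sparse.csgraph import connected_components
    D=cKDTree(J[:,:2]).sparse_distance_matrix(cKDTree(J[:,:2]),.0045)
    nl,lab=connected_components(D)
    for i in range(nl):
        g=J[lab==i]
        if len(g)>8: print('  lip',len(g),'c',((g.min(0)+g.max(0))/2).round(4),'mean',g.mean(0).round(4),'size',(g.max(0)-g.min(0)).round(4),'z',np.percentile(g[:,2],90).round(4))
E
python3 fit.py
```

```text
top
 comb angle [np.float64(0.08834974437733899), np.float64(0.08802430847313253)] u fwd/back 0.540220833720761 0.47440368552994255 mid 0.5073122596253518
  pricker mid [0.5379 0.3242] yaw -0.087 w 0.0102 topz 0.0508 ext u -0.058 0.1018
  awl mid [0.5304 0.2398] yaw -0.088 w 0.0191 topz 0.0652 ext u -0.0675 0.115
  knife mid [0.523  0.1556] yaw -0.083 w 0.0139 topz 0.0583 ext u -0.0655 0.0952
  roller mid [0.5155 0.071 ] yaw -0.088 w 0.0246 topz 0.0724 ext u -0.0742 0.1166
  lip 27 c [ 0.5851 -0.0678  0.0645] mean [ 0.5853 -0.0669  0.0641] size [0.0101 0.0104 0.0111] z 0.0682
  lip 24 c [ 0.584  -0.0913  0.0646] mean [ 0.5836 -0.0918  0.064 ] size [0.008  0.0093 0.0113] z 0.0664
  lip 31 c [ 0.5795 -0.146   0.066 ] mean [ 0.5796 -0.1465  0.0651] size [0.0098 0.0115 0.0136] z 0.0708
  lip 35 c [ 0.5776 -0.182   0.0655] mean [ 0.5767 -0.1819  0.0658] size [0.0104 0.0104 0.0115] z 0.0698
  lip 18 c [ 0.5739 -0.2391  0.0641] mean [ 0.5738 -0.2375  0.0642] size [0.0101 0.0108 0.0109] z 0.0671
  lip 31 c [ 0.5723 -0.2573  0.0636] mean [ 0.5722 -0.2587  0.063 ] size [0.0101 0.0105 0.0083] z
[... 1672 characters left out ...]
651] mean [ 0.5017 -0.3458  0.0644] size [0.0097 0.0123 0.0113] z 0.0689
  lip 17 c [ 0.5736 -0.2607  0.0619] mean [ 0.5737 -0.2611  0.0618] size [0.0087 0.011  0.0059] z 0.0642
  lip 17 c [ 0.5068 -0.2567  0.0629] mean [ 0.5067 -0.2564  0.0624] size [0.0082 0.0111 0.0069] z 0.0649
  lip 26 c [ 0.5784 -0.1823  0.0644] mean [ 0.5778 -0.1831  0.0645] size [0.0103 0.0128 0.0099] z 0.0685
  lip 27 c [ 0.512  -0.1773  0.0657] mean [ 0.5124 -0.178   0.0647] size [0.0101 0.0106 0.014 ] z 0.07
  lip 25 c [ 0.5846 -0.0938  0.0633] mean [ 0.5845 -0.0937  0.0637] size [0.0108 0.0115 0.0094] z 0.0676
  lip 23 c [ 0.518  -0.0895  0.0638] mean [ 0.5183 -0.0895  0.0634] size [0.0094 0.0101 0.0102] z 0.0677
```

```bash
python3 - <<'E'
from h import *
C={'18':(.5519,-.0774),'30':(.5462,-.1622),'12':(.5404,-.2470),'24':(.5347,-.3318)}
a=-.0675
for n in ('top','side'):
    c=pickle.load(open(n+'0.pkl','rb')); P=cloud(c).reshape(-1,3)
    for k,(cx,cy) in C.items():
        d=P-[cx,cy,0]; u=d[:,0]*np.cos(a)+d[:,1]*np.sin(a); v=-d[:,0]*np.sin(a)+d[:,1]*np.cos(a)
        m=(abs(u)<22)&(abs(u)<.022)&(abs(v)<.042)
        b=np.round(v[m]/.004).astype(int); z=P[m][:,2]
        print(n,k,' '.join(f'{4*i}:{1000*np.median(z[b==i]):.0f}/{1000*z[b==i].max():.0f}' for i in np.unique(b)))
E
```

```text
top 18 -40:15/17 -36:15/18 -32:14/17 -28:14/17 -24:14/18 -20:14/18 -16:17/22 -12:23/42 -8:21/44 -4:20/24 0:21/24 4:20/25 8:21/24 12:22/42 16:18/24 20:14/18 24:14/17 28:15/19 32:14/18 36:15/19 40:14/18
top 30 -40:14/18 -36:14/18 -32:14/18 -28:14/17 -24:15/18 -20:20/24 -16:24/36 -12:20/24 -8:20/23 -4:21/24 0:20/26 4:20/26 8:20/23 12:20/24 16:31/38 20:20/37 24:15/23 28:14/17 32:14/18 36:14/17 40:14/18
top 12 -40:15/18 -36:14/17 -32:14/17 -28:14/17 -24:14/17 -20:14/18 -16:15/17 -12:19/22 -8:21/47 -4:20/46 0:21/24 4:19/25 8:23/45 12:20/24 16:15/20 20:15/21 24:14/17 28:14/18 32:14/18 36:14/17 40:14/18
top 24 -40:14/18 -36:14/18 -32:14/17 -28:14/17 -24:14/19 -16:21/36 -12:22/40 -8:20/24 -4:20/23 0:20/25 4:20/25 8:20/22 12:20/38 16:21/40 20:16/23 24:14/18 28:15/19 32:14/19 36:14/17 40:14/17
side 18 -40:15/17 -36:16/17 -32:12/14 -28:13/17 -24:15/17 -20:18/19 -16:19/39 -12:37/43 -8:24/43 -4:19/21 0:21/24 4:21/25 8:22/41 12:20/43 16:16/24 20:14/17 24:14/18 28:14/19 32:14/18 36:14/17 40:14/17
side 30 -40:15/18 -36:10/10 -32:14/17 -28:17/18 -24:18/20 -20:23/36 -16:22/35 -12:20/24 -8:20/23 -4:20/25 0:21/25 8:20/23 12:21/33 16:23/36 20:18/39 24:14/20 28:14/20 32:14/17 36:15/18 40:15/20
side 12 -40:13/16 -36:13/14 -32:14/16 -28:15/17 -24:18/20 -16:17/17 -12:21/43 -8:32/46 -4:21/45 0:21/24 4:22/43 8:23/46 12:16/46 16:14/21 20:15/16 24:15/18 28:14/17 32:14/19 36:13/17 40:14/17
side 24 -40:18/20 -36:13/16 -32:15/17 -28:15/17 -20:19/34 -16:32/38 -12:22/39 -8:23/23 -4:20/20 0:21/22 4:20/24 8:22/36 12:24/39 16:19/40 20:16/22 24:14/17 28:14/16 32:14/17 36:14/17 40:15/17
```

```bash
cat > plan.py <<'E'
# usage: plan.py x y z yaw [x y z yaw ...]  -> tool-frame rows from the present pose
import sys, numpy as np
from scipy.spatial.transform import Rotation as Ro
from cell import robot
s=robot.observe(); p=s['tool_pos']; R=Ro.from_euler('xyz',s['tool_rot'])
print('t',round(s['time'],2),'p',p.round(4),'rot',s['tool_rot'].round(3),'open',round(s['opening'],4),'F',s['contact_force'].round(1))
a=list(map(float,sys.argv[1:]))
for i in range(0,len(a),4):
    t=np.array(a[i:i+3]); Rt=Ro.from_euler('xyz',[np.pi,0,a[i+3]])
    while True:
        d=R.inv().apply(t-p); n=max(1,np.ceil(abs(d).max()/.1-1e-6)); st=d/n
        w=(R.inv()*Rt).as_rotvec()
        print('  row',(st*10).round(3).tolist(),(w/np.pi).round(4).tolist(),'min rows',max(np.linalg.norm(st)/.0625,np.linalg.norm(w)/.187).round(1))
        p=p+R.apply(st); R=Rt
        if n==1: break
    print('  --')
E
python3 plan.py .5385 .324 .15 3.0536 .5385 .324 .030 3.0536
```

```text
t 0.1 p [0.2228 0.475  0.2261] rot [-3.14  -0.     2.703] open 0.0922 F [0.7 1.  0.3]
  row [-0.875, -0.006, 0.19] [-0.0004, -0.0001, -0.1117] min rows 1.9
  row [-0.819, -0.307, 0.19] [0.0, 0.0, 0.0] min rows 1.4
  row [-0.819, -0.307, 0.19] [0.0, 0.0, 0.0] min rows 1.4
  row [-0.819, -0.307, 0.19] [0.0, 0.0, 0.0] min rows 1.4
  --
  row [-0.0, -0.0, 0.6] [0.0, 0.0, 0.0] min rows 1.0
  row [-0.0, -0.0, 0.6] [0.0, 0.0, 0.0] min rows 1.0
  --
```

move_arm([
  [-0.875,-0.006,0.19,0,0,-0.1117],
  [-0.875,-0.006,0.19,0,0,-0.1117],
  [-0.875,-0.006,0.19,0,0,-0.1117],
], fingers=0, newtons=45)

```text
time: 0.48
tool_pos: [0.3034, 0.4363, 0.2067]
tool_rot: [-3.14, -0.001, 3.051]
contact_force: [0.1, -0.4, -0.2]
opening: 0.0666
grip_force: 0.0
```

move_arm([
  [-0.819,-0.307,0.19,0,0,0],
  [-0.819,-0.307,0.19,0,0,0],
])

```text
time: 0.72
tool_pos: [0.3818, 0.3992, 0.1881]
tool_rot: [-3.141, -0.0, 3.051]
contact_force: [0.8, -0.0, -0.6]
opening: 0.048
grip_force: 0.0
```

move_arm([
  [-0.819,-0.307,0.19,0,0,0],
  [-0.819,-0.307,0.19,0,0,0],
])

```text
time: 0.98
tool_pos: [0.4611, 0.3611, 0.1689]
tool_rot: [-3.141, -0.001, 3.05]
contact_force: [0.1, -0.3, 0.3]
opening: 0.0461
grip_force: 0.0
```

move_arm([
  [-0.819,-0.307,0.19,0,0,0],
  [-0.819,-0.307,0.19,0,0,0],
  [-0.819,-0.307,0.19,0,0,0],
  [-0.819,-0.307,0.19,0,0,0],
])

```text
time: 1.48
tool_pos: [0.5375, 0.3252, 0.1508]
tool_rot: [3.141, -0.001, 3.053]
contact_force: [-0.4, 0.1, 0.4]
opening: 0.0458
grip_force: 0.0
```

```bash
python3 plan.py .5385 .324 .030 3.0536; python3 - <<'E'
from cell import robot
import cv2
c=robot.read_camera('wrist'); cv2.imwrite('pics/w1.png',c['image'][:,:,::-1]); print(c['hand_eye'].round(4).tolist(),c['vfov'],c['cx'],c['cy'],(c['range_z']>0).mean())
E
```

```text
t 1.48 p [0.5375 0.3252 0.1508] rot [ 3.141e+00 -1.000e-03  3.053e+00] open 0.0458 F [-0.4  0.1  0.4]
  row [-0.006, -0.006, 0.604] [0.0001, -0.0003, -0.0001] min rows 1.0
  row [-0.005, -0.005, 0.604] [0.0, 0.0, 0.0] min rows 1.0
  --
[[0.0005, 0.9554, 0.2955, 0.0789], [1.0, -0.0004, -0.0002, 0.0004], [-0.0, 0.2955, -0.9554, -0.1586], [0.0, 0.0, 0.0, 1.0]] 65.70646984690485 326.82449837774783 240.4729155585931 0.9957454427083333
```

View pics/w1.png

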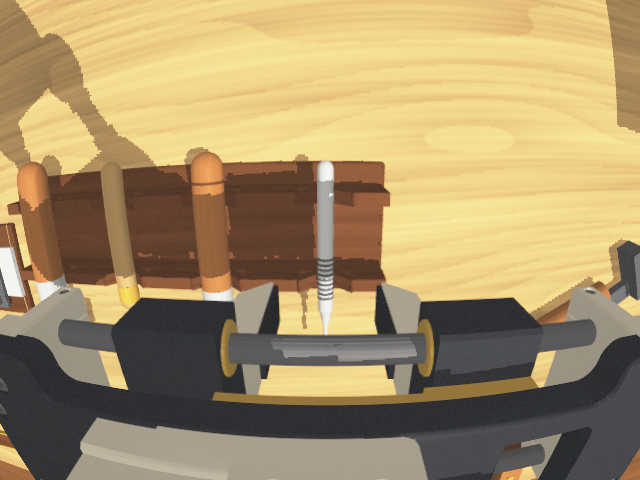

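The wrist view shows the pricker (col ~326) centred between the open fingers (275 and 378), so I descend and grip.

move_arm([
  [-0.006,-0.006,0.6,0,0,0],
  [-0.006,-0.006,0.6,0,0,0],
])

```text
time: 1.78
tool_pos: [0.5353, 0.3233, 0.0873]
tool_rot: [-3.137, -0.008, 3.055]
contact_force: [-0.2, -0.9, 0.6]
opening: 0.0458
grip_force: 0.0
```

move_arm([
  [0,-0.005,0.6,0,0,0],
  [0,-0.005,0.6,0,0,0],
  [0,-0.005,0.6,0,0,0],
])

```text
time: 2.15
tool_pos: [0.5403, 0.3241, 0.0337]
tool_rot: [3.14, 0.003, 3.054]
contact_force: [-0.5, -0.3, -1.0]
opening: 0.0463
grip_force: 0.0
```

move_arm([
  [0,0,0,0,0,0],
  [0,0,0,0,0,0],
  [0,0,0,0,0,0],
  [0,0,0,0,0,0],
  [0,0,0,0,0,0],
], fingers=-1)

```text
time: 2.78
tool_pos: [0.5394, 0.3236, 0.0311]
tool_rot: [3.141, 0.001, 3.054]
contact_force: [-0.9, 1.8, 2.6]
opening: 0.0106
grip_force: 45.0
```

move_arm([
  [0,0,-0.25,0,0,0],
  [0,0,-0.5,0,0,0],
  [0,0,-1,0,0,0],
  [0,0,-1,0,0,0],
  [0,0,-1,0,0,0],
])

```text
time: 3.4
tool_pos: [0.5386, 0.3227, 0.1299]
tool_rot: [-3.141, -0.001, 3.054]
contact_force: [-0.9, -1.0, -0.8]
opening: 0.011
grip_force: 45.0
```

```bash
python3 plan.py .5404 -.2470 .128 3.0741 .5404 -.2470 .0485 3.0741
```

```text
t 3.4 p [0.5386 0.3227 0.1299] rot [-3.141e+00 -1.000e-03  3.054e+00] open 0.011 F [-0.9 -1.  -0.8]
  row [-0.086, -0.946, 0.004] [-0.0003, -0.0004, -0.0065] min rows 1.5
  row [-0.067, -0.947, 0.003] [0.0, 0.0, 0.0] min rows 1.5
  row [-0.067, -0.947, 0.003] [0.0, 0.0, 0.0] min rows 1.5
  row [-0.067, -0.947, 0.003] [0.0, 0.0, 0.0] min rows 1.5
  row [-0.067, -0.947, 0.003] [0.0, 0.0, 0.0] min rows 1.5
  row [-0.067, -0.947, 0.003] [0.0, 0.0, 0.0] min rows 1.5
  --
  row [0.0, -0.0, 0.795] [0.0, 0.0, 0.0] min rows 1.3
  --
```

move_arm([
  [-0.04,-0.47,0,0,0,-0.0032],
  [-0.086,-0.946,0,0,0,-0.0065],
  [-0.086,-0.946,0,0,0,-0.0065],
])

```text
time: 3.78
tool_pos: [0.5385, 0.225, 0.1289]
tool_rot: [-3.14, -0.004, 3.071]
contact_force: [0.0, 1.4, -1.2]
opening: 0.0105
grip_force: 45.0
```

move_arm([
  [-0.033,-0.47,0,0,0,0],
  [-0.067,-0.947,0,0,0,0],
])

```text
time: 4.03
tool_pos: [0.539, 0.133, 0.1293]
tool_rot: [-3.141, -0.002, 3.076]
contact_force: [1.2, -1.1, -1.6]
opening: 0.0101
grip_force: 45.0
```

move_arm([
  [-0.033,-0.47,0,0,0,0],
  [-0.067,-0.947,0,0,0,0],
])

```text
time: 4.28
tool_pos: [0.5394, 0.0376, 0.1294]
tool_rot: [3.141, -0.002, 3.075]
contact_force: [0.7, 0.3, -0.8]
opening: 0.0107
grip_force: 45.0
```

move_arm([
  [-0.033,-0.47,0,0,0,0],
  [-0.067,-0.947,0,0,0,0],
])

```text
time: 4.53
tool_pos: [0.5398, -0.0573, 0.1294]
tool_rot: [3.141, -0.002, 3.075]
contact_force: [0.3, -0.2, -1.4]
opening: 0.0102
grip_force: 45.0
```

move_arm([
  [-0.033,-0.47,0,0,0,0],
  [-0.067,-0.947,0,0,0,0],
])

```text
time: 4.78
tool_pos: [0.5403, -0.1522, 0.1293]
tool_rot: [3.14, -0.002, 3.075]
contact_force: [0.0, 0.3, 0.4]
opening: 0.0105
grip_force: 45.0
```

move_arm([
  [-0.033,-0.47,0,0,0,0],
  [-0.067,-0.947,0,0,0,0],
  [-0.067,-0.947,0,0,0,0],
  [-0.067,-0.947,0,0,0,0],
])

```text
time: 5.28
tool_pos: [0.5406, -0.2454, 0.1294]
tool_rot: [3.14, -0.002, 3.074]
contact_force: [-0.1, -0.3, -0.2]
opening: 0.0106
grip_force: 45.0
```

```bash
python3 plan.py .5404 -.2470 .0485 3.0741; cat > w.py <<'E'
import sys,cv2,pickle
from cell import robot
s=robot.observe(); c=robot.read_camera('wrist'); cv2.imwrite(f'pics/{sys.argv[1]}.png',c['image'][:,:,::-1]); pickle.dump((s,c),open(sys.argv[1]+'.pkl','wb'))
E
python3 w.py w2
```

```text
t 5.28 p [ 0.5406 -0.2454  0.1294] rot [ 3.140e+00 -2.000e-03  3.074e+00] open 0.0106 F [-0.1 -0.3 -0.2]
  row [-0.0, -0.017, 0.809] [0.0006, -0.0007, -0.0] min rows 1.3
  --
```

View pics/w2.png

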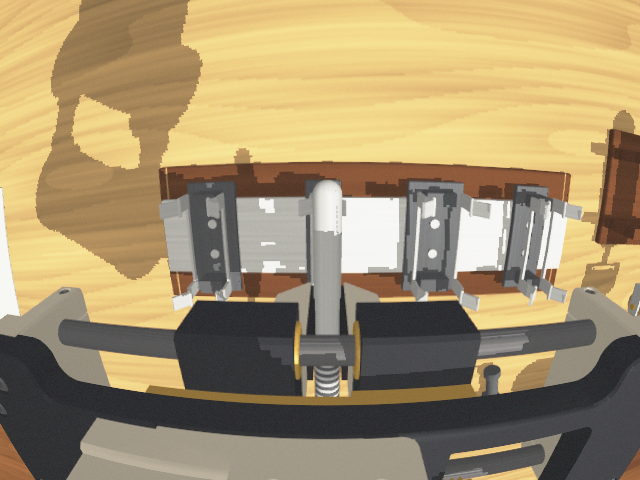

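The pricker (col 326) is centred over the 12 mm clip, whose lips show at cols ~310 and ~345. Lowering it onto the lips.

move_arm([
  [0,-0.015,0.4,0,0,0],
  [0,-0.015,0.65,0,0,0],
  [0,-0.015,0.75,0,0,0],
  [0,-0.015,0.79,0,0,0],
  [0,-0.015,0.8,0,0,0],
  [0,-0.015,0.8,0,0,0],
])

```text
time: 6.08
tool_pos: [0.5413, -0.2482, 0.0516]
tool_rot: [-3.141, 0.001, 3.074]
contact_force: [0.3, -0.6, -1.4]
opening: 0.0106
grip_force: 45.0
```

move_arm([
  [0,0,0.02,0,0,0],
  [0,0,0.03,0,0,0],
  [0,0,0.03,0,0,0],
])

```text
time: 6.45
tool_pos: [0.5413, -0.2484, 0.0489]
tool_rot: [-3.141, 0.002, 3.074]
contact_force: [-0.8, 0.5, 6.4]
opening: 0.0105
grip_force: 45.0
```

move_arm([
  [0,0,0,0,0,0],
  [0,0,0,0,0,0],
  [0,0,0,0,0,0],
], fingers=-0.35)

```text
time: 6.82
tool_pos: [0.5408, -0.248, 0.0476]
tool_rot: [3.141, -0.0, 3.074]
contact_force: [-0.2, 0.2, 0.8]
opening: 0.0293
grip_force: 0.0
```

move_arm([
  [0,0,-0.2,0,0,0],
  [0,0,-0.4,0,0,0],
  [0,0,-0.4,0,0,0],
])

```text
time: 7.2
tool_pos: [0.5417, -0.2486, 0.0889]
tool_rot: [-3.14, 0.003, 3.074]
contact_force: [0.0, -0.2, 0.5]
opening: 0.0294
grip_force: 0.0
```

move_arm([
  [0,0,0,0,0,0],
  [0,0,0,0,0,0],
  [0,0,0,0,0,0],
  [0,0,0,0,0,0],
], fingers=-1)

```text
time: 7.7
tool_pos: [0.5407, -0.248, 0.0873]
tool_rot: [3.141, -0.0, 3.074]
contact_force: [-0.4, 0.5, 0.8]
opening: 0.0007
grip_force: 0.0
```

```bash
python3 plan.py .5408 -.2470 .056 3.0741; python3 w.py w3
```

```text
t 7.7 p [ 0.5407 -0.248   0.0873] rot [ 3.141 -0.     3.074] open 0.0007 F [-0.4  0.5  0.8]
  row [-0.0, 0.01, 0.313] [0.0001, -0.0001, -0.0] min rows 0.5
  --
```

View pics/w3.png

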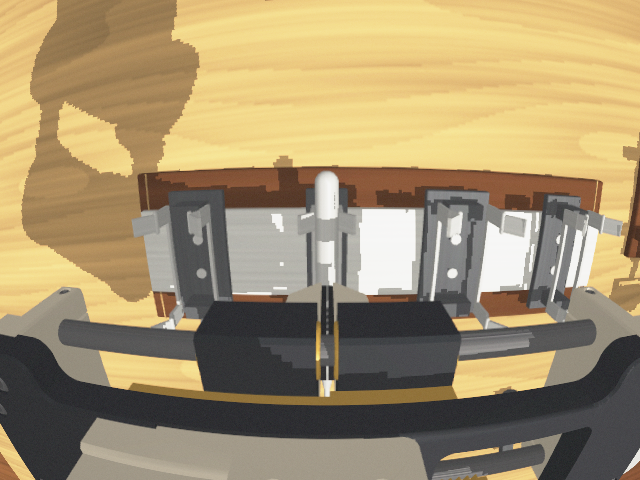

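The pricker lies on the 12 mm clip's lips (butt at col 326, row 180), straight along the clip. Now I press it with shut fingers.

move_arm([
  [0,0.005,0.15,0,0,0],
  [0,0.005,0.2,0,0,0],
  [0,0.005,0.23,0,0,0],
  [0,0.005,0.26,0,0,0],
  [0,0.005,0.29,0,0,0],
  [0,0.005,0.31,0,0,0],
  [0,0.005,0.32,0,0,0],
  [0,0.005,0.32,0,0,0],
])

```text
time: 8.75
tool_pos: [0.5406, -0.2475, 0.056]
tool_rot: [3.141, -0.0, 3.074]
contact_force: [-1.5, 0.5, 5.7]
opening: 0.0006
grip_force: 2.5
```

move_arm([
  [0,0,0.01,0,0,0],
  [0,0,0.02,0,0,0],
  [0,0,0.02,0,0,0],
])

```text
time: 9.12
tool_pos: [0.5407, -0.2478, 0.0557]
tool_rot: [-3.141, 0.0, 3.074]
contact_force: [-6.2, 2.1, 16.1]
opening: 0.0003
grip_force: 8.2
```

move_arm([
  [0,0,-0.4,0,0,0],
  [0,0,-0.8,0,0,0],
  [0,0,-0.8,0,0,0],
  [0,0,-0.8,0,0,0],
])

```text
time: 9.62
tool_pos: [0.5404, -0.2473, 0.1329]
tool_rot: [3.141, -0.001, 3.074]
contact_force: [-0.4, -0.8, 0.5]
opening: 0.0004
grip_force: 0.0
```

```bash
cat > chk.py <<'E'
# clip_mid/angle of the handle lying in a clip, from top and side clouds
import sys
from h import *
from cell import robot
C={'18':(.5519,-.0774),'30':(.5462,-.1622),'12':(.5404,-.2470),'24':(.5347,-.3318)}; a=-.0675
k=sys.argv[1]; r=float(k)/2000; cx,cy=C[k]
for n in ('top','side'):
    P=cloud(robot.read_camera(n)).reshape(-1,3); d=P-[cx,cy,0]
    u=d[:,0]*np.cos(a)+d[:,1]*np.sin(a); v=-d[:,0]*np.sin(a)+d[:,1]*np.cos(a); z=P[:,2]
    e=(abs(v)<.03)&(z>.043)&(z<.1)&(abs(u)<.15)
    m=(abs(v)<r+.003)&(abs(abs(u)-.049)<.006)&(z>.05-.3*r); b=(abs(v)<r/2+.001)
    f=m&(u>0); g=m&(u<0)
    print(n,'ext',u[e].min().round(4),u[e].max().round(4),'v f/b',*[((np.percentile(v[q],3)+np.percentile(v[q],97))/2).round(4) for q in (f,g)],'axis z f/b',*[(np.percentile(z[q&b],80)-r).round(4) for q in (f,g)])
E
python3 chk.py 12; python3 plan.py .5235 .1556 .12 3.0536
```

```text
top ext -0.0592 0.1019 v f/b 0.002 -0.0007 axis z f/b 0.0514 0.4606
side ext -0.0573 0.1038 v f/b 0.0016 -0.0023 axis z f/b 0.0509 0.459
t 9.72 p [ 0.5401 -0.2471  0.1322] rot [ 3.140e+00 -2.000e-03  3.074e+00] open 0.0004 F [ 0.6 -0.2  0.4]
  row [0.087, 0.801, 0.026] [0.0004, -0.0008, 0.0065] min rows 1.3
  row [0.104, 0.799, 0.024] [0.0, 0.0, 0.0] min rows 1.3
  row [0.104, 0.799, 0.024] [0.0, 0.0, 0.0] min rows 1.3
  row [0.104, 0.799, 0.024] [0.0, 0.0, 0.0] min rows 1.3
  row [0.104, 0.799, 0.024] [0.0, 0.0, 0.0] min rows 1.3
  --
```

move_arm([
  [0.087,0.8,0,0,0,0.0065],
  [0.087,0.8,0,0,0,0.0065],
], fingers=0)

```text
time: 9.98
tool_pos: [0.5365, -0.1643, 0.1323]
tool_rot: [3.14, -0.003, 3.055]
contact_force: [-0.8, -0.0, -0.1]
opening: 0.0158
grip_force: 0.0
```

move_arm([
  [0.104,0.8,0,0,0,0],
  [0.104,0.8,0,0,0,0],
])

```text
time: 10.22
tool_pos: [0.5335, -0.084, 0.133]
tool_rot: [3.141, -0.002, 3.057]
contact_force: [-0.5, 0.4, 0.6]
opening: 0.0363
grip_force: 0.0
```

move_arm([
  [0.104,0.8,0,0,0,0],
  [0.104,0.8,0,0,0,0],
])

```text
time: 10.48
tool_pos: [0.5305, -0.0039, 0.1333]
tool_rot: [3.141, -0.001, 3.056]
contact_force: [0.6, 0.4, 0.1]
opening: 0.0458
grip_force: 0.0
```

move_arm([
  [0.104,0.8,0,0,0,0],
  [0.104,0.8,0,0,0,0],
])

```text
time: 10.72
tool_pos: [0.5275, 0.0764, 0.1334]
tool_rot: [-3.142, -0.0, 3.056]
contact_force: [-0.7, 0.0, 0.1]
opening: 0.0456
grip_force: 0.0
```

move_arm([
  [0.104,0.8,0.05,0,0,0],
  [0.104,0.8,0.1,0,0,0],
  [0.104,0.8,0.1,0,0,0],
  [0.104,0.8,0.1,0,0,0],
  [0.104,0.8,0.1,0,0,0],
])

```text
time: 11.35
tool_pos: [0.5247, 0.1538, 0.1239]
tool_rot: [-3.141, 0.0, 3.052]
contact_force: [0.7, 0.5, 0.1]
opening: 0.0459
grip_force: 0.0
```

```bash
python3 plan.py .5235 .1556 .033 3.0536
```

```text
t 11.35 p [0.5247 0.1538 0.1239] rot [-3.141  0.     3.052] open 0.0459 F [0.7 0.5 0.1]
  row [0.014, 0.018, 0.909] [-0.0001, 0.0001, -0.0006] min rows 1.5
  --
```

move_arm([
  [0.014,0.018,0.5,0,0,0],
  [0.014,0.018,0.8,0,0,0],
  [0.014,0.018,0.9,0,0,0],
  [0.014,0.018,0.9,0,0,0],
  [0.014,0.018,0.9,0,0,0],
])

```text
time: 11.98
tool_pos: [0.5241, 0.1571, 0.0351]
tool_rot: [3.141, 0.002, 3.053]
contact_force: [0.4, 0.4, 0.2]
opening: 0.046
grip_force: 0.0
```

move_arm([
  [0,0,0,0,0,0],
  [0,0,0,0,0,0],
  [0,0,0,0,0,0],
  [0,0,0,0,0,0],
  [0,0,0,0,0,0],
], fingers=-1)

```text
time: 12.6
tool_pos: [0.5229, 0.1547, 0.0342]
tool_rot: [-3.138, -0.0, 3.054]
contact_force: [-1.0, -12.8, 4.9]
opening: 0.0167
grip_force: 45.0
```

move_arm([
  [0,0,-0.25,0,0,0],
  [0,0,-0.5,0,0,0],
  [0,0,-1,0,0,0],
  [0,0,-1,0,0,0],
  [0,0,-1,0,0,0],
])

```text
time: 13.22
tool_pos: [0.5225, 0.1572, 0.1333]
tool_rot: [-3.142, -0.001, 3.054]
contact_force: [0.5, 0.2, -0.4]
opening: 0.0168
grip_force: 45.0
```

```bash
python3 plan.py .5519 -.0778 .132 3.0741
```

```text
t 13.22 p [0.5225 0.1572 0.1333] rot [-3.142e+00 -1.000e-03  3.054e+00] open 0.0168 F [ 0.5  0.2 -0.4]
  row [-0.166, -0.772, 0.004] [-0.0, -0.0002, -0.0065] min rows 1.3
  row [-0.151, -0.775, 0.004] [0.0, 0.0, 0.0] min rows 1.3
  row [-0.151, -0.775, 0.004] [0.0, 0.0, 0.0] min rows 1.3
  --
```

move_arm([
  [-0.08,-0.39,0,0,0,-0.0032],
  [-0.166,-0.772,0,0,0,-0.0065],
  [-0.166,-0.772,0,0,0,-0.0065],
])

```text
time: 13.6
tool_pos: [0.5322, 0.0767, 0.132]
tool_rot: [-3.141, -0.003, 3.071]
contact_force: [-0.6, 0.3, -0.8]
opening: 0.0165
grip_force: 45.0
```

move_arm([
  [-0.08,-0.39,0,0,0,0],
  [-0.151,-0.775,0,0,0,0],
])

```text
time: 13.85
tool_pos: [0.5419, 0.0007, 0.1324]
tool_rot: [3.141, -0.002, 3.076]
contact_force: [0.7, -0.7, -0.8]
opening: 0.0165
grip_force: 45.0
```

move_arm([
  [-0.08,-0.39,0,0,0,0],
  [-0.151,-0.775,0,0,0,0],
  [-0.151,-0.775,0,0,0,0],
  [-0.151,-0.775,0,0,0,0],
  [-0.151,-0.775,0,0,0,0],
])

```text
time: 14.48
tool_pos: [0.5521, -0.0764, 0.1333]
tool_rot: [3.141, -0.001, 3.076]
contact_force: [0.3, 0.4, -0.5]
opening: 0.0166
grip_force: 45.0
```

```bash
python3 plan.py .5519 -.0778 .0507 3.0741; python3 w.py w4
```

```text
t 14.47 p [ 0.5521 -0.0764  0.1333] rot [ 3.141e+00 -1.000e-03  3.076e+00] open 0.0166 F [ 0.3  0.4 -0.5]
  row [0.0, -0.014, 0.826] [0.0002, -0.0003, 0.0005] min rows 1.3
  --
```

View pics/w4.png

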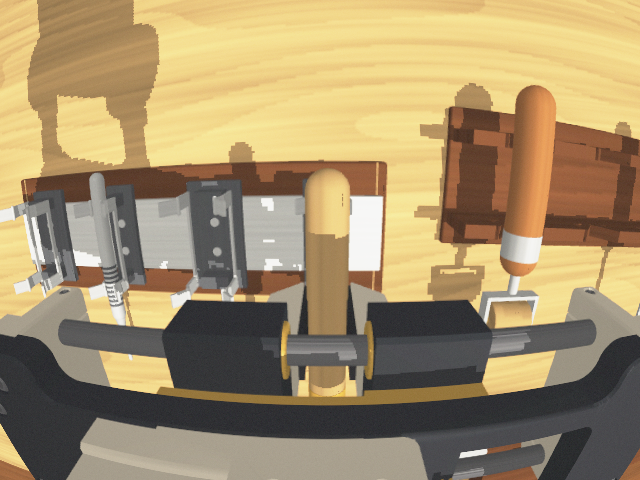

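The knife (col 327) is centred over the 18 mm clip, and the pricker sits down in its own clip at left (col ~110).

move_arm([
  [0,-0.014,0.4,0,0,0],
  [0,-0.014,0.65,0,0,0],
  [0,-0.014,0.76,0,0,0],
  [0,-0.014,0.8,0,0,0],
  [0,-0.014,0.825,0,0,0],
  [0,-0.014,0.835,0,0,0],
  [0,-0.014,0.835,0,0,0],
  [0,-0.014,0.835,0,0,0],
])

```text
time: 15.52
tool_pos: [0.553, -0.0792, 0.051]
tool_rot: [3.142, 0.002, 3.074]
contact_force: [-0.5, 2.4, 3.7]
opening: 0.0169
grip_force: 45.0
```

move_arm([
  [0,0,0,0,0,0],
  [0,0,0,0,0,0],
  [0,0,0,0,0,0],
], fingers=-0.25)

```text
time: 15.9
tool_pos: [0.5521, -0.0794, 0.0499]
tool_rot: [-3.142, -0.001, 3.074]
contact_force: [0.5, -0.4, 1.0]
opening: 0.034
grip_force: 0.0
```

move_arm([
  [0,0,-0.2,0,0,0],
  [0,0,-0.45,0,0,0],
  [0,0,-0.45,0,0,0],
])

```text
time: 16.27
tool_pos: [0.5534, -0.0797, 0.0966]
tool_rot: [-3.141, 0.003, 3.074]
contact_force: [0.2, 0.9, -0.7]
opening: 0.0347
grip_force: 0.0
```

move_arm([
  [0,0,0,0,0,0],
  [0,0,0,0,0,0],
  [0,0,0,0,0,0],
  [0,0,0,0,0,0],
], fingers=-1)

```text
time: 16.77
tool_pos: [0.5522, -0.0792, 0.0948]
tool_rot: [3.141, -0.001, 3.074]
contact_force: [0.0, -0.8, 0.0]
opening: 0.0013
grip_force: 0.0
```

```bash
python3 plan.py .5519 -.0778 .059 3.0741; python3 chk.py 18
```

```text
t 16.77 p [ 0.5522 -0.0792  0.0948] rot [ 3.141e+00 -1.000e-03  3.074e+00] open 0.0013 F [ 0.  -0.8  0. ]
  row [0.003, 0.014, 0.358] [0.0001, -0.0002, 0.0] min rows 0.6
  --Traceback (most recent call last):
  File "chk.py", line 13, in <module>
    print(n,'ext',u[e].min().round(4),u[e].max().round(4),'v f/b',*[((np.percentile(v[q],3)+np.percentile(v[q],97))/2).round(4) for q in (f,g)],'axis z f/b',*[(np.percentile(z[q&b],80)-r).round(4) for q in (f,g)])
                                                                                                                                                                ~~~~~~~~~~~~~^^^^^^^^^^^
    return _quantile_unchecked(
        a, q, axis, out, overwrite_input, method, keepdims, weights)
    return _ureduce(a,
                    func=_quantile_ureduce_func,
    ...<5 lines>...
                    overwrite_input=overwrite_input,
                    method=method)
    r = func(a, **kwargs)
    result = _quantile(arr,
                       quantiles=q,
    ...<2 lines>...
                       out=out,
                       weights=wgt)
    slices_having_nans = np.isnan(arr[-1, ...])
                                  ~~~^^^^^^^^^
IndexError: index -1 is out of bounds for axis 0 with size 0
```

move_arm([
  [0,0.012,0.17,0,0,0],
  [0,0.012,0.22,0,0,0],
  [0,0.012,0.26,0,0,0],
  [0,0.012,0.3,0,0,0],
  [0,0.012,0.33,0,0,0],
  [0,0.012,0.36,0,0,0],
  [0,0.012,0.375,0,0,0],
  [0,0.012,0.38,0,0,0],
  [0,0.012,0.38,0,0,0],
])

```text
time: 17.95
tool_pos: [0.5525, -0.0781, 0.0588]
tool_rot: [-3.141, 0.001, 3.074]
contact_force: [-4.0, 1.2, 14.0]
opening: 0.0003
grip_force: 7.2
```

move_arm([
  [0,0,-0.4,0,0,0],
  [0,0,-0.8,0,0,0],
  [0,0,-0.8,0,0,0],
  [0,0,-0.8,0,0,0],
])

```text
time: 18.45
tool_pos: [0.5519, -0.0779, 0.1364]
tool_rot: [3.141, -0.001, 3.074]
contact_force: [0.8, -0.8, 0.2]
opening: 0.0003
grip_force: 0.0
```

```bash
python3 plan.py .531 .2397 .125 3.0536
```

```text
t 18.45 p [ 0.5519 -0.0779  0.1364] rot [ 3.141e+00 -1.000e-03  3.074e+00] open 0.0003 F [ 0.8 -0.8  0.2]
  row [0.106, 0.789, 0.029] [0.0001, -0.0004, 0.0065] min rows 1.3
  row [0.122, 0.786, 0.029] [0.0, 0.0, 0.0] min rows 1.3
  row [0.122, 0.786, 0.029] [0.0, 0.0, 0.0] min rows 1.3
  row [0.122, 0.786, 0.029] [0.0, 0.0, 0.0] min rows 1.3
  --
```

move_arm([
  [0.106,0.789,0,0,0,0.0065],
  [0.106,0.789,0,0,0,0.0065],
], fingers=0.1)

```text
time: 18.7
tool_pos: [0.5456, 0.0039, 0.1355]
tool_rot: [3.141, -0.004, 3.056]
contact_force: [-0.1, 0.3, -0.5]
opening: 0.016
grip_force: 0.0
```

move_arm([
  [0.122,0.786,0,0,0,0],
  [0.122,0.786,0,0,0,0],
])

```text
time: 18.95
tool_pos: [0.5408, 0.0832, 0.136]
tool_rot: [3.142, -0.002, 3.057]
contact_force: [0.3, -0.0, -0.7]
opening: 0.036
grip_force: 0.0
```

move_arm([
  [0.122,0.786,0,0,0,0],
  [0.122,0.786,0,0,0,0],
])

```text
time: 19.2
tool_pos: [0.536, 0.1621, 0.1363]
tool_rot: [-3.141, -0.001, 3.057]
contact_force: [-0.1, -1.4, -0.0]
opening: 0.0501
grip_force: 0.0
```

move_arm([
  [0.122,0.786,0.05,0,0,0],
  [0.122,0.786,0.1,0,0,0],
  [0.122,0.786,0.1,0,0,0],
  [0.122,0.786,0.1,0,0,0],
  [0.122,0.786,0.1,0,0,0],
])

```text
time: 19.82
tool_pos: [0.5319, 0.238, 0.1274]
tool_rot: [-3.141, 0.0, 3.052]
contact_force: [-0.2, -0.5, 0.2]
opening: 0.0505
grip_force: 0.0
```

```bash
python3 plan.py .531 .2397 .036 3.0536; python3 chk.py 18
```

```text
t 19.82 p [0.5319 0.238  0.1274] rot [-3.141  0.     3.052] open 0.0505 F [-0.2 -0.5  0.2]
  row [0.011, 0.017, 0.914] [-0.0001, 0.0001, -0.0005] min rows 1.5
  --
top ext -0.0637 0.097 v f/b 0.001 0.0007 axis z f/b 0.0514 0.0506Traceback (most recent call last):
  File "chk.py", line 13, in <module>
    print(n,'ext',u[e].min().round(4),u[e].max().round(4),'v f/b',*[((np.percentile(v[q],3)+np.percentile(v[q],97))/2).round(4) for q in (f,g)],'axis z f/b',*[(np.percentile(z[q&b],80)-r).round(4) for q in (f,g)])
                                                                      ~~~~~~~~~~~~~^^^^^^^^
    return _quantile_unchecked(
        a, q, axis, out, overwrite_input, method, keepdims, weights)
    return _ureduce(a,
                    func=_quantile_ureduce_func,
    ...<5 lines>...
                    overwrite_input=overwrite_input,
                    method=method)
    r = func(a, **kwargs)
    result = _quantile(arr,
                       quantiles=q,
    ...<2 lines>...
                       out=out,
                       weights=wgt)
    slices_having_nans = np.isnan(arr[-1, ...])
                                  ~~~^^^^^^^^^
IndexError: index -1 is out of bounds for axis 0 with size 0
```

The knife is seated: axis at z ≈ 51 mm, centred. Next I pick up the bradawl.

move_arm([
  [0.011,0.01,0.5,0,0,0],
  [0.011,0.01,0.8,0,0,0],
  [0.011,0.01,0.91,0,0,0],
  [0.011,0.01,0.91,0,0,0],
  [0.011,0.01,0.91,0,0,0],
])

```text
time: 20.55
tool_pos: [0.5314, 0.2408, 0.0377]
tool_rot: [3.141, 0.002, 3.054]
contact_force: [0.1, -0.4, 0.2]
opening: 0.0505
grip_force: 0.0
```

move_arm([
  [0,0,0,0,0,0],
  [0,0,0,0,0,0],
  [0,0,0,0,0,0],
  [0,0,0,0,0,0],
  [0,0,0,0,0,0],
], fingers=-1)

```text
time: 21.18
tool_pos: [0.5304, 0.2392, 0.0366]
tool_rot: [-3.14, -0.0, 3.054]
contact_force: [-0.6, -6.3, 3.5]
opening: 0.0228
grip_force: 45.0
```

move_arm([
  [0,0,-0.25,0,0,0],
  [0,0,-0.5,0,0,0],
  [0,0,-1,0,0,0],
  [0,0,-1,0,0,0],
  [0,0,-1,0,0,0],
])

```text
time: 21.8
tool_pos: [0.5299, 0.2405, 0.1357]
tool_rot: [-3.141, -0.001, 3.054]
contact_force: [0.9, 0.3, -2.0]
opening: 0.023
grip_force: 45.0
```

```bash
python3 plan.py .5347 -.3324 .136 3.0741
```

```text
t 21.8 p [0.5299 0.2405 0.1357] rot [-3.141e+00 -1.000e-03  3.054e+00] open 0.023 F [ 0.9  0.3 -2. ]
  row [-0.092, -0.95, -0.0] [-0.0001, -0.0002, -0.0065] min rows 1.5
  row [-0.072, -0.952, -0.0] [0.0, 0.0, 0.0] min rows 1.5
  row [-0.072, -0.952, -0.0] [0.0, 0.0, 0.0] min rows 1.5
  row [-0.072, -0.952, -0.0] [0.0, 0.0, 0.0] min rows 1.5
  row [-0.072, -0.952, -0.0] [0.0, 0.0, 0.0] min rows 1.5
  row [-0.072, -0.952, -0.0] [0.0, 0.0, 0.0] min rows 1.5
  --
```

move_arm([
  [-0.04,-0.47,0,0,0,-0.0032],
  [-0.092,-0.95,0,0,0,-0.0065],
  [-0.092,-0.95,0,0,0,-0.0065],
])

```text
time: 22.18
tool_pos: [0.5303, 0.1423, 0.1345]
tool_rot: [-3.14, -0.004, 3.07]
contact_force: [-0.3, 0.0, -0.6]
opening: 0.023
grip_force: 45.0
```

move_arm([
  [-0.035,-0.475,0,0,0,0],
  [-0.072,-0.952,0,0,0,0],
])

```text
time: 22.42
tool_pos: [0.5313, 0.0497, 0.1349]
tool_rot: [3.141, -0.002, 3.076]
contact_force: [0.7, 0.1, -0.5]
opening: 0.023
grip_force: 45.0
```

move_arm([
  [-0.035,-0.475,0,0,0,0],
  [-0.072,-0.952,0,0,0,0],
])

```text
time: 22.68
tool_pos: [0.5322, -0.0462, 0.135]
tool_rot: [3.141, -0.002, 3.075]
contact_force: [0.7, -0.1, -0.5]
opening: 0.0228
grip_force: 45.0
```

move_arm([
  [-0.035,-0.475,0,0,0,0],
  [-0.072,-0.952,0,0,0,0],
])

```text
time: 22.92
tool_pos: [0.5331, -0.1417, 0.1349]
tool_rot: [3.14, -0.002, 3.075]
contact_force: [0.8, 0.6, -1.3]
opening: 0.0228
grip_force: 45.0
```

move_arm([
  [-0.035,-0.475,0,0,0,0],
  [-0.072,-0.952,0,0,0,0],
])

```text
time: 23.18
tool_pos: [0.5341, -0.2371, 0.1348]
tool_rot: [3.14, -0.002, 3.075]
contact_force: [0.8, -0.1, -0.2]
opening: 0.0233
grip_force: 45.0
```

move_arm([
  [-0.035,-0.475,0,0,0,0],
  [-0.072,-0.952,0,0,0,0],
  [-0.072,-0.952,0,0,0,0],
  [-0.072,-0.952,0,0,0,0],
  [-0.072,-0.952,0,0,0,0],
])

```text
time: 23.8
tool_pos: [0.5352, -0.3305, 0.1357]
tool_rot: [3.14, -0.001, 3.076]
contact_force: [-0.4, -0.4, -0.2]
opening: 0.0229
grip_force: 45.0
```

```bash
python3 plan.py .5347 -.3322 .0516 3.0741; python3 w.py w5
```

```text
t 23.8 p [ 0.5352 -0.3305  0.1357] rot [ 3.140e+00 -1.000e-03  3.076e+00] open 0.0229 F [-0.4 -0.4 -0.2]
  row [0.004, -0.019, 0.841] [0.0004, -0.0003, 0.0005] min rows 1.3
  --
```

View pics/w5.png

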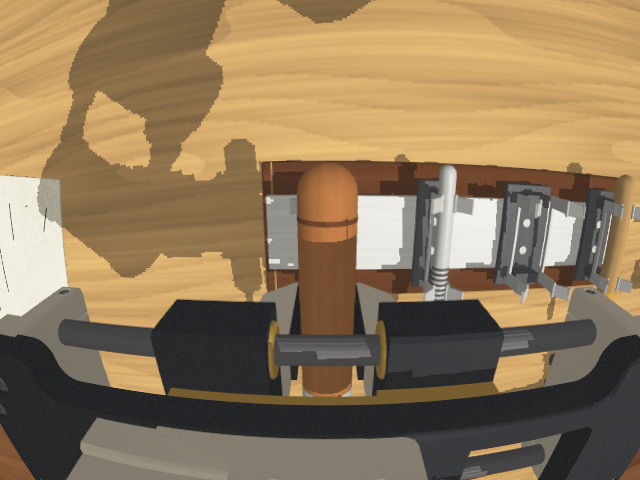

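The bradawl (col 327) covers the 24 mm clip, and the pricker and knife sit in their clips. Lowering.

move_arm([
  [0,-0.004,0.4,0,0,0],
  [0,-0.004,0.65,0,0,0],
  [0,-0.004,0.77,0,0,0],
  [0,-0.004,0.81,0,0,0],
  [0,-0.004,0.83,0,0,0],
  [0,-0.004,0.845,0,0,0],
  [0,-0.004,0.85,0,0,0],
  [0,-0.004,0.85,0,0,0],
])

```text
time: 24.85
tool_pos: [0.5353, -0.333, 0.0518]
tool_rot: [-3.141, 0.001, 3.074]
contact_force: [-0.6, 0.8, 0.2]
opening: 0.0231
grip_force: 45.0
```

move_arm([
  [0,0,0,0,0,0],
  [0,0,0,0,0,0],
  [0,0,0,0,0,0],
], fingers=-0.1)

```text
time: 25.22
tool_pos: [0.535, -0.3325, 0.0511]
tool_rot: [3.141, -0.0, 3.074]
contact_force: [0.3, -0.5, -0.7]
opening: 0.0409
grip_force: 0.0
```

move_arm([
  [0,0,-0.2,0,0,0],
  [0,0,-0.48,0,0,0],
  [0,0,-0.48,0,0,0],
])

```text
time: 25.6
tool_pos: [0.5362, -0.3335, 0.1014]
tool_rot: [-3.139, 0.004, 3.074]
contact_force: [-0.0, 0.3, 0.5]
opening: 0.0412
grip_force: 0.0
```

move_arm([
  [0,0,0,0,0,0],
  [0,0,0,0,0,0],
  [0,0,0,0,0,0],
  [0,0,0,0,0,0],
  [0,0,0,0,0,0],
], fingers=-1)

```text
time: 26.22
tool_pos: [0.535, -0.3326, 0.099]
tool_rot: [3.141, -0.0, 3.074]
contact_force: [0.6, 0.5, -0.1]
opening: 0.0004
grip_force: 0.0
```

```bash
python3 plan.py .5347 -.3320 .062 3.0741
```

```text
t 26.23 p [ 0.535  -0.3326  0.099 ] rot [ 3.141 -0.     3.074] open 0.0004 F [ 0.6  0.5 -0.1]
  row [0.003, 0.005, 0.37] [0.0001, -0.0001, 0.0] min rows 0.6
  --
```

move_arm([
  [0,0.005,0.15,0,0,0],
  [0,0.005,0.2,0,0,0],
  [0,0.005,0.25,0,0,0],
  [0,0.005,0.29,0,0,0],
  [0,0.005,0.33,0,0,0],
  [0,0.005,0.36,0,0,0],
  [0,0.005,0.38,0,0,0],
  [0,0.005,0.39,0,0,0],
  [0,0.005,0.39,0,0,0],
])

```text
time: 27.35
tool_pos: [0.5349, -0.3325, 0.0619]
tool_rot: [-3.141, 0.0, 3.074]
contact_force: [-5.6, 1.3, 12.7]
opening: 0.0005
grip_force: 6.3
```

move_arm([
  [0,0,-0.4,0,0,0],
  [0,0,-0.8,0,0,0],
  [0,0,-0.8,0,0,0],
  [0,0,-0.8,0,0,0],
])

```text
time: 27.85
tool_pos: [0.5346, -0.3318, 0.1394]
tool_rot: [3.141, -0.001, 3.074]
contact_force: [0.4, 0.6, -0.5]
opening: 0.0002
grip_force: 0.0
```

```bash
python3 plan.py .516 .0715 .14 3.0536
```

```text
t 27.85 p [ 0.5346 -0.3318  0.1394] rot [ 3.141e+00 -1.000e-03  3.074e+00] open 0.0002 F [ 0.4  0.6 -0.5]
  row [0.092, 0.802, -0.0] [0.0003, -0.0003, 0.0065] min rows 1.3
  row [0.108, 0.8, -0.001] [0.0, 0.0, 0.0] min rows 1.3
  row [0.108, 0.8, -0.001] [0.0, 0.0, 0.0] min rows 1.3
  row [0.108, 0.8, -0.001] [0.0, 0.0, 0.0] min rows 1.3
  row [0.108, 0.8, -0.001] [0.0, 0.0, 0.0] min rows 1.3
  --
```

move_arm([
  [0.092,0.8,0,0,0,0.0065],
  [0.092,0.8,0,0,0,0.0065],
], fingers=0.25)

```text
time: 28.1
tool_pos: [0.53, -0.2483, 0.1384]
tool_rot: [3.139, -0.004, 3.055]
contact_force: [0.0, -0.2, 0.6]
opening: 0.0159
grip_force: 0.0
```

move_arm([
  [0.108,0.8,0,0,0,0],
  [0.108,0.8,0,0,0,0],
])

```text
time: 28.35
tool_pos: [0.5266, -0.1682, 0.1391]
tool_rot: [3.14, -0.003, 3.056]
contact_force: [-1.2, -1.2, -0.4]
opening: 0.036
grip_force: 0.0
```

move_arm([
  [0.108,0.8,0,0,0,0],
  [0.108,0.8,0,0,0,0],
])

```text
time: 28.6
tool_pos: [0.5232, -0.0882, 0.1395]
tool_rot: [3.141, -0.002, 3.056]
contact_force: [-0.1, 0.4, 0.2]
opening: 0.0549
grip_force: 0.0
```

move_arm([
  [0.108,0.8,0,0,0,0],
  [0.108,0.8,0,0,0,0],
])

```text
time: 28.85
tool_pos: [0.5198, -0.008, 0.1398]
tool_rot: [3.142, -0.001, 3.056]
contact_force: [0.6, -0.1, -0.5]
opening: 0.0573
grip_force: 0.0
```

move_arm([
  [0.108,0.8,0.02,0,0,0],
  [0.108,0.8,0.05,0,0,0],
  [0.108,0.8,0.05,0,0,0],
  [0.108,0.8,0.05,0,0,0],
  [0.108,0.8,0.05,0,0,0],
])

```text
time: 29.48
tool_pos: [0.5167, 0.0694, 0.1353]
tool_rot: [-3.141, 0.0, 3.052]
contact_force: [0.7, -0.7, 0.8]
opening: 0.0573
grip_force: 0.0
```

```bash
python3 plan.py .516 .0715 .039 3.0536
```

```text
t 29.48 p [0.5167 0.0694 0.1353] rot [-3.141  0.     3.052] open 0.0573 F [ 0.7 -0.7  0.8]
  row [0.009, 0.021, 0.963] [-0.0001, 0.0001, -0.0005] min rows 1.5
  --
```

move_arm([
  [0.009,0.01,0.5,0,0,0],
  [0.009,0.01,0.85,0,0,0],
  [0.009,0.01,0.96,0,0,0],
  [0.009,0.01,0.96,0,0,0],
  [0.009,0.01,0.96,0,0,0],
])

```text
time: 30.1
tool_pos: [0.5166, 0.0717, 0.0406]
tool_rot: [3.141, 0.003, 3.053]
contact_force: [-0.1, -0.2, 0.1]
opening: 0.0575
grip_force: 0.0
```

move_arm([
  [0,0,0,0,0,0],
  [0,0,0,0,0,0],
  [0,0,0,0,0,0],
  [0,0,0,0,0,0],
  [0,0,0,0,0,0],
], fingers=-1, newtons=55)

```text
time: 30.72
tool_pos: [0.5155, 0.07, 0.0398]
tool_rot: [-3.139, 0.0, 3.054]
contact_force: [-1.8, -11.1, 4.9]
opening: 0.0285
grip_force: 55.0
```

move_arm([
  [0,0,-0.25,0,0,0],
  [0,0,-0.5,0,0,0],
  [0,0,-1,0,0,0],
  [0,0,-1,0,0,0],
  [0,0,-1,0,0,0],
])

```text
time: 31.35
tool_pos: [0.515, 0.072, 0.1387]
tool_rot: [3.142, -0.001, 3.054]
contact_force: [-0.3, -0.2, -2.4]
opening: 0.0286
grip_force: 55.0
```

```bash
python3 plan.py .5462 -.1625 .139 3.0741
```

```text
t 31.35 p [0.515  0.072  0.1387] rot [ 3.142e+00 -1.000e-03  3.054e+00] open 0.0286 F [-0.3 -0.2 -2.4]
  row [-0.172, -0.769, -0.001] [0.0, -0.0002, -0.0065] min rows 1.3
  row [-0.157, -0.773, -0.001] [0.0, 0.0, 0.0] min rows 1.3
  row [-0.157, -0.773, -0.001] [0.0, 0.0, 0.0] min rows 1.3
  --
```

move_arm([
  [-0.08,-0.39,0,0,0,-0.0032],
  [-0.172,-0.77,0,0,0,-0.0065],
  [-0.172,-0.77,0,0,0,-0.0065],
])

```text
time: 31.72
tool_pos: [0.5253, -0.0083, 0.1375]
tool_rot: [-3.141, -0.003, 3.071]
contact_force: [-0.7, 1.4, -0.9]
opening: 0.0288
grip_force: 55.0
```

move_arm([
  [-0.08,-0.39,0,0,0,0],
  [-0.157,-0.773,0,0,0,0],
])

```text
time: 31.98
tool_pos: [0.5357, -0.0841, 0.1379]
tool_rot: [3.141, -0.003, 3.075]
contact_force: [0.5, -0.5, -0.2]
opening: 0.0285
grip_force: 55.0
```

move_arm([
  [-0.08,-0.39,0,0,0,0],
  [-0.157,-0.773,0,0,0,0],
  [-0.157,-0.773,0,0,0,0],
  [-0.157,-0.773,0,0,0,0],
  [-0.157,-0.773,0,0,0,0],
])

```text
time: 32.6
tool_pos: [0.5465, -0.1611, 0.1388]
tool_rot: [3.141, -0.001, 3.076]
contact_force: [0.5, 0.0, -0.4]
opening: 0.029
grip_force: 55.0
```

```bash
python3 plan.py .5462 -.1622 .0528 3.0741; python3 w.py w6
```

```text
t 32.6 p [ 0.5465 -0.1611  0.1388] rot [ 3.141e+00 -1.000e-03  3.076e+00] open 0.029 F [ 0.5  0.  -0.4]
  row [0.002, -0.012, 0.86] [0.0002, -0.0003, 0.0005] min rows 1.4
  --
```

View pics/w6.png

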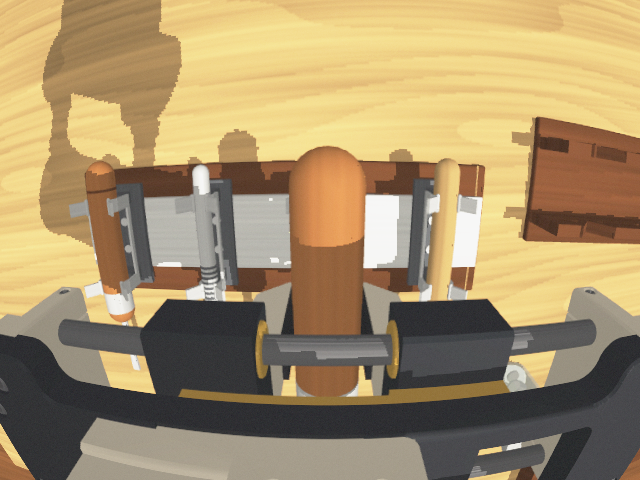

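The bradawl, pricker and knife are clipped (cols ~110, 205 and 443), and the roller (col 327) is over the 30 mm clip. Lowering.

move_arm([
  [0,-0.004,0.4,0,0,0],
  [0,-0.004,0.65,0,0,0],
  [0,-0.004,0.78,0,0,0],
  [0,-0.004,0.82,0,0,0],
  [0,-0.004,0.845,0,0,0],
  [0,-0.004,0.86,0,0,0],
  [0,-0.004,0.87,0,0,0],
  [0,-0.004,0.87,0,0,0],
])

```text
time: 33.65
tool_pos: [0.5471, -0.1634, 0.0527]
tool_rot: [-3.141, 0.001, 3.074]
contact_force: [-0.0, -1.2, 0.9]
opening: 0.0285
grip_force: 55.0
```

move_arm([
  [0,0,0,0,0,0],
  [0,0,0,0,0,0],
  [0,0,0,0,0,0],
], fingers=0)

```text
time: 34.02
tool_pos: [0.5467, -0.1629, 0.0522]
tool_rot: [3.141, -0.0, 3.074]
contact_force: [0.7, -0.8, 0.7]
opening: 0.0455
grip_force: 0.0
```

move_arm([
  [0,0,-0.2,0,0,0],
  [0,0,-0.5,0,0,0],
  [0,0,-0.5,0,0,0],
])

```text
time: 34.4
tool_pos: [0.5481, -0.1635, 0.1043]
tool_rot: [-3.14, 0.004, 3.074]
contact_force: [0.5, 0.0, -0.3]
opening: 0.0453
grip_force: 0.0
```

move_arm([
  [0,0,0,0,0,0],
  [0,0,0,0,0,0],
  [0,0,0,0,0,0],
  [0,0,0,0,0,0],
  [0,0,0,0,0,0],
], fingers=-1)

```text
time: 35.02
tool_pos: [0.5467, -0.163, 0.1021]
tool_rot: [3.141, -0.0, 3.074]
contact_force: [-0.3, 0.2, -0.2]
opening: 0.0021
grip_force: 0.0
```

```bash
python3 plan.py .5462 -.1625 .065 3.0741
```

```text
t 35.02 p [ 0.5467 -0.163   0.1021] rot [ 3.141 -0.     3.074] open 0.0021 F [-0.3  0.2 -0.2]
  row [0.005, 0.004, 0.371] [0.0001, -0.0001, 0.0] min rows 0.6
  --
```

move_arm([
  [0,0.005,0.12,0,0,0],
  [0,0.005,0.18,0,0,0],
  [0,0.005,0.23,0,0,0],
  [0,0.005,0.28,0,0,0],
  [0,0.005,0.32,0,0,0],
  [0,0.005,0.35,0,0,0],
  [0,0.005,0.375,0,0,0],
  [0,0.005,0.39,0,0,0],
  [0,0.005,0.39,0,0,0],
])

```text
time: 36.15
tool_pos: [0.5467, -0.1627, 0.0649]
tool_rot: [-3.141, 0.0, 3.074]
contact_force: [-6.0, 0.4, 15.5]
opening: 0.0004
grip_force: 7.3
```

move_arm([
  [0,0,-0.5,0,0,0],
  [0,0,-1,0,0,0],
  [0,0,-1,0,0,0],
  [0,0,-1,0,0,0],
])

```text
time: 36.65
tool_pos: [0.5464, -0.1623, 0.1626]
tool_rot: [3.141, -0.001, 3.074]
contact_force: [-0.9, 0.3, -0.8]
opening: 0.0005
grip_force: 0.0
```

move_arm([
  [0.9,0.9,0,0,0,0],
  [0.9,0.9,0,0,0,0],
  [0.9,0.9,0,0,0,0],
])

```text
time: 37.02
tool_pos: [0.459, -0.0637, 0.1614]
tool_rot: [3.14, -0.006, 3.077]
contact_force: [0.0, 0.4, -0.6]
opening: 0.0005
grip_force: 0.0
```

move_arm([
  [0.2,1,0,0,0,0],
  [0.2,1,0,0,0,0],
  [0.2,1,0,0,0,0],
])

```text
time: 37.4
tool_pos: [0.4496, 0.036, 0.1623]
tool_rot: [3.141, -0.002, 3.078]
contact_force: [0.3, -0.0, -0.2]
opening: 0.0006
grip_force: 0.0
```

move_arm([
  [0,1,0,0,0,0],
  [0,1,0,0,0,0],
  [0,1,0,0,0,0],
])

```text
time: 37.78
tool_pos: [0.4572, 0.135, 0.1624]
tool_rot: [-3.141, -0.001, 3.077]
contact_force: [0.2, 0.1, 0.2]
opening: 0.0006
grip_force: 0.0
```

move_arm([
  [0,1,0,0,0,0],
  [0,1,0,0,0,0],
  [0,1,0,0,0,0],
  [0,1,0,0,0,0],
])

```text
time: 38.28
tool_pos: [0.4637, 0.2323, 0.1626]
tool_rot: [-3.141, -0.001, 3.073]
contact_force: [0.2, -0.2, 0.7]
opening: 0.0004
grip_force: 0.0
```

```bash
for k in 12 18 24 30; do echo $k; python3 chk.py $k 2>&1 | grep -E "top|side"; done; python3 - <<'E'
from cell import robot
import cv2
for n in ("top",):
    c=robot.read_camera(n); cv2.imwrite(f'pics/{n}9.png',c['image'][:,:,::-1])
E
```

```text
12
top ext -0.0592 0.1015 v f/b 0.0013 0.0005 axis z f/b 0.0517 0.0504
side ext -0.0548 0.1035 v f/b 0.0013 0.0015 axis z f/b 0.0515 0.0506
18
top ext -0.0638 0.0976 v f/b 0.001 0.0009 axis z f/b 0.0517 0.0508
side ext -0.0621 0.0993 v f/b 0.0017 0.0019 axis z f/b 0.0513 0.0511
24
top ext -0.0668 0.1162 v f/b 0.0023 0.0019 axis z f/b 0.0512 0.0506
side ext -0.0445 0.1185 v f/b 0.0037 -0.004 axis z f/b 0.0506 0.0492
30
top ext -0.0734 0.1173 v f/b 0.0014 0.0016 axis z f/b 0.0506 0.0506
side ext -0.0725 0.1177 v f/b 0.0035 0.0038 axis z f/b 0.0516 0.0508
```

View pics/top9.png

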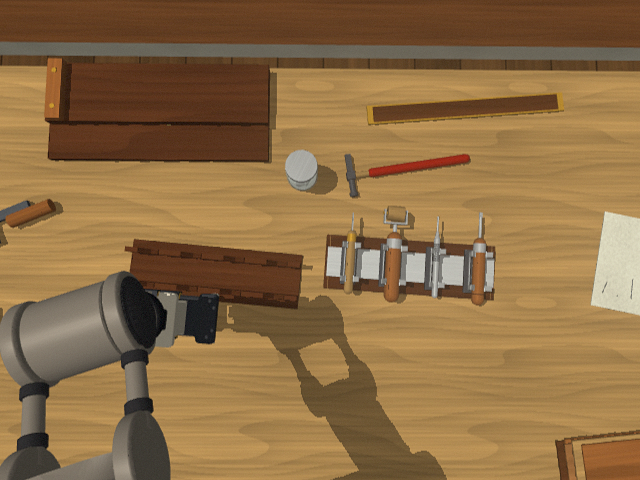

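All four tools are clipped at about 50–51 mm height (knife col 351, roller 394, pricker 437, bradawl 479). The jar and hammer haven't moved, so I hand in.

```bash
python3 -c "
from cell import robot
print(robot.hand_in())"
```

```text
the job is handed in; nothing more can be done
None
```

All four tools are clipped fully home in the clips sized for their handles, the jar and hammer were not touched, and the job was handed in at about 39 s; the hand-in gave no verdict.

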